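Let a bread roll out of the chute with the lever

ROBOT

A 6-joint arm with a two-finger parallel gripper is mounted at the origin on the work surface. World frame = base frame: x ahead of the robot, y to its left, z up, the work surface at z = 0. Lengths are in m, angles in rad, forces in N, time in s.
With the tool pointing down it reaches from about 0.375 to 0.9 m from the base axis. Payload 3.1 kg.
Tool frame: the origin (TCP) lies midway between the tips of the shut fingers; the grasp point (between the pads) lies 19 mm behind it; x points along the fingers, y is the direction in which the jaws open and shut, and the axes are right-handed (so a half turn about x gives the same grasp; the last joint's range is limited). The gripper opens to 87 mm and grips with 3 to 60 N. Pads are 19 mm wide; open, the fingers measure 117 mm over their backs; the gripper's body (75 mm by 190 mm) begins 51 mm behind the grasp point.
Start: joints at [1.171, 0.527, 1.433, -0, 1.181, -0.178], TCP at [0.137, 0.61, 0.223] pointing down, gripper open.
Joint ranges: [-3.08, 3.08], [-0.75, 2.2], [0.22, 2.44], [-1.43, 4.57], [0, 2.65], [-2.85, 2.85]. Speed limits (rad/s): [2.79, 2.79, 3.14, 3.14, 3.14, 3.14].

INTERFACE

Orientations are given as a unit quaternion [x, y, z, w].
In Python, from rig import get_obs, imaging, robot gives the robot as it stands.
- The arm moves only by the shell command python3 -m inch 'ROWS' [FORCE]. ROWS is JSON, a list of rows, each a list of 3 entries, a list of its own where there are three numbers: the finger opening in mm, from 0 to 87, then the shift along the tool's x, y, z in mm, then the turn, a rotation vector about the tool's x, y, z in degrees. In form: [[grip, [dx, dy, dz], [wx, wy, wz]], ...]. A call has 1 to 12 rows; each row shifts and turns the pose as measured when the row begins, along the tool's axes as they then stand; what a row does not reach is not made up. A row lasts 1/8 s, in which the tool goes at most 62.5 mm and 10.7 degrees, less where a joint would pass 70% of its speed; a pose out of reach is approached as far as the arm can. A call with a gripper value outside its range is refused whole. The fingers move at their own pace and stop on an object; FORCE is the grip in N (left out, the last holds). Time passes only in rows, so rows that do not move let the fingers close. It gives the time, the measured TCP pose, the force and the opening at its end, in the units of the state.
- get_obs(): the state, without advancing time (a new reading comes with each control period).
- imaging.camera(name): name is "scene" or "side" or "wrist"; returns the picture (384x512x3 uint8, red, green, blue); there is no depth.
- imaging.camera_params(name): a dict with "camera_matrix" (3x3 intrinsics, pixels), "xyz" and "rotation" of the camera in the world. Camera axes: x right, y down, z forward; pixel columns grow to the right and rows downward; lengths in m; the calibration is good to about 2 mm. A picture is of the moment at which its call begins: read the wrist's pose just before it. camera_params takes no time and is no camera call; for the wrist camera it gives the pose at the moment of the call.
- robot.hand_in(): hands the job in, once; it reports no verdict.
Trained networks look in the newest picture that a camera, given by its name, has taken for a name from the list of things; names that differ only in an ending like _2 or _b are one class to them, and where a whole thing is asked for, a point or a joint stands for the part that bears it (a point fixed in the world has none). Each returns a list of dicts, best first, with "confidence" (0 to 1); they miss things now and then, are a little off and sometimes report something else, mostly with a low value. They report only what shows in the picture. A call takes as long as a camera call. They do not tell look-alikes from the thing itself.
- imaging.cut_out(camera, target): "pixels" (384x512 bool, what is visible of it) and "box" ([centre column, centre row, width, height] in pixels, round what is visible of it).
- imaging.tip_of(camera, target): "pixel" ([column, row] in pixels: a listed point, or the origin of a listed thing).
The state is a dict: "time": time; "q": joint angles; "joint_velocities": joint speeds; "joint_torque": joint torques, N m; "position": TCP position; "tool_rot": TCP orientation; "ft_force": force on the tool from outside, world axes, zero at the start; "moment": the same for the moment, N m; "grip_width": finger opening in m.
Only numpy, scipy, OpenCV 4.12 (cv2) and the standard library are available. Lean on these libraries where they do the work, as an engineer would, in place of code of your own. Each camera call takes 0.05 s, during which the arm holds its last target. There are 200 camera calls.

TASK

Press down the paddle at the long end of the lever with the fingertips to raise the heavy steel flap at its short end, and keep it down until the bread roll has run out of the chute into the catch tray. Then let the lever come up under control, so that the flap shuts gently instead of dropping, and move clear. Work only on the lever: touch neither the flap nor the roll, pick nothing up, and leave everything else on the table where it stands.

Things in the scene. Friction and masses are not known exactly. Their poses are not given: they have to be found in the camera images.
- dispenser: The bread-roll dispenser, fixed to the table on a plywood base board 290 x 660 x 12 mm. Origin on the table surface; z up. Along its y axis: the lever runs over x = 0, its paddle towards -y; beside it, centred on x = +125 mm, the sloping plywood-sided chute stands at y = 0 to +310 mm (up to 202 mm tall) and descends to -y, and the open catch tray lies at y = -212 to -12 mm.
- lever (a joint): The aluminium lever: a bar 24 mm wide, 12 mm thick, 395 mm long, hinged on a level pin between two steel fulcrum cheeks 168 mm tall. 0 rad = at rest, long end up; grows as the long end is pressed down; stop at 0.69 rad. Pushing the paddle down lifts the flap by its pin: it takes some 2 to 8 N at the paddle. It does not stay down: released, the flap's weight drives it back up to 0.
- paddle (a point): Centre of the top face of the flat paddle, the widened long end of the lever: a plate 84 mm across the lever, 60 mm along it, 8 mm thick. 240 mm from the pivot; its top is about 222 mm above the table at rest, sloping up away from the pivot by 13 degrees, and about 60 mm with the lever fully down, sloping the other way by 27 degrees. Its axes are fixed in the lever and are those of the dispenser when at rest.
- lever_pivot (a point): Centre of the lever's pivot pin, 155 mm above the table; the pin lies along the dispenser's x axis, and the paddle swings in an arc about it.
- flap (a joint): The heavy steel flap, 104 mm wide, 115 mm long, 14 mm thick, about 1.6 kg, hinged along its upper edge (182 mm above the table) across the chute. 0 rad = shut, hanging 60 degrees below level; grows as its lower edge is raised, to about 0.96 rad with the lever fully down. A short crank arm at its side carries a steel pin that rests on the short end of the lever. The roll fits under from about 0.7 rad.
- flap_edge (a point): Middle of the flap's lower edge.
- roll_center (a point): Centre of the crusty bread roll, a ball 64 mm across of about 70 g, waiting in the chute behind the flap. It rolls out by itself once the flap is high enough.
- tray_floor (a point): Centre of the catch tray's inner floor, 16 mm above the table. Inside 122 x 188 mm (dispenser x, y), rim 68 mm above the table; axes as the dispenser's.
- jar: A preserve jar, 60 mm across, 85 mm tall, on the robot's side of the lever. Loose; to be left alone. Origin at its underside.
- can: A plain steel can, 66 mm across, 100 mm tall, on the robot's side of the lever. Loose; to be left alone. Origin at its underside.
- mug: A white mug, 80 mm across, 90 mm tall, on the robot's side of the chute. Loose; to be left alone. Origin at its underside.
- brush: A hand brush lying past the tray end of the base board. Loose; to be left alone. Origin at its underside.
- star_loaf: A flat star-shaped loaf of small buns, about 140 mm across, 42 mm tall, past the paddle end of the base board. Loose; to be left alone. Origin at its underside.
Not all that is in view belongs to the job. Leave any blue look-alike of the part that bears roll_center alone.

How it is judged:
On the way, in this order (a step that is already met when the one before it is completed fails the run):
1. the flap is raised with the lever (past 0.4 rad) (value of joint flap above 0.4 rad and value of joint lever above 0.2 rad).
2. the roll lies in the catch tray (x of roll_center in the frame of tray_floor between -0.061 and 0.061 m and y of roll_center in the frame of tray_floor between -0.094 and 0.094 m and z of roll_center in the frame of tray_floor below 0.045 m), for 0.2 s.
At the end, for the whole second after the job is handed in: The roll lies at rest (below 0.05 m/s) inside the catch tray (its centre over the tray's floor and less than 45 mm above it), the flap is shut and the lever is back at rest (both within 0.06 rad of 0) (all of step 2 and value of joint each of flap, lever below 0.06 rad and linear speed of roll below 0.05 m/s); the robot touches nothing.
It fails at once if the flap is dropped (it falls shut faster than 3.5 rad/s) (velocity of joint flap below -3.5 rad/s).
It fails at once if the robot touches the flap (contact force between any of the fingers, the arm and flap above 0.5 N).
It fails at once if the robot touches the bread roll (contact force between any of the fingers, the arm and roll above 0.5 N).
It fails at once if the roll is lifted (height (world z) of roll_center above 0.156 m).
It fails at once if a bystander is moved by more than 30 mm (distance of any of jar, can, mug, brush, star_loaf from where it was at the start of the episode above 0.03 m).
It also fails if it takes over 45 s, if anything falls off the work surface, if the arm or the gripper's body presses on something with over 40 N, if the wrist force passes 120 N, or if a joint passes its speed limit or range.

## Working session

There is one attempt and no reset: what is moved stays moved. The work goes in short steps, Python scripts to look and compute and a shell command to move; the robot and the scene stay as the last step left them, time stands still between calls to the robot, and variables do not carry over. Pictures are saved under pics/ and viewed, about 8 in all and at most 12, crops included, and the job is handed in when it is done.

```bash
mkdir -p pics; ls
cat > h.py <<'E'
import numpy as np, cv2
from rig import get_obs, imaging, robot
def ray(c,p):
    P=imaging.camera_params(c);d=np.linalg.inv(np.array(P["camera_matrix"]))@[p[0],p[1],1]
    R=np.array(P["rotation"]);R=R.reshape(3,3)
    return np.array(P["xyz"]),R@d/np.linalg.norm(d)
def atz(c,p,z):
    o,d=ray(c,p);return o+d*(z-o[2])/d[2]
def tri(a,b):
    A=0;B=0
    for o,d in (a,b):
        M=np.eye(3)-np.outer(d,d);A=A+M;B=B+M@o
    x=np.linalg.solve(A,B)
    return x,[np.linalg.norm((np.eye(3)-np.outer(d,d))@(x-o)) for o,d in (a,b)]
E
python3 - <<'E'
from h import *
o=get_obs();print(o)
H={"dispenser":0,"paddle":.222,"lever_pivot":.155,"flap_edge":None,"roll_center":None,"tray_floor":.016,"jar":0,"can":0,"mug":0,"brush":0,"star_loaf":0}
D={}
for c in("scene","side"):
    cv2.imwrite(f"pics/{c}.png",imaging.camera(c)[:,:,::-1])
    print(c,imaging.camera_params(c))
    for n,z in H.items():
        for r in imaging.tip_of(c,n)[:2]:
            D.setdefault((n,c),r["pixel"])
            print(c,n,np.round(r["pixel"]),round(r["confidence"],2),None if z is None else atz(c,r["pixel"],z).round(3))
for n in H:
    if (n,"scene") in D and (n,"side") in D: x,e=tri(ray("scene",D[n,"scene"]),ray("side",D[n,"side"]));print(n,x.round(3),np.round(e,4))
print(get_obs()["time"])
E
```

```text
pics
{'time': 0.0, 'q': array([ 1.17148084e+00,  5.28488036e-01,  1.43390713e+00, -2.26922782e-05,
        1.18141637e+00, -1.78521385e-01]), 'joint_velocities': array([-0.00072701,  0.0018484 , -0.00021407,  0.00021807, -0.00022466,
       -0.00060536]), 'joint_torque': array([ 1.42713787e-03, -4.40046573e+01, -1.76595140e+01,  6.35178527e-02,
        5.81937900e-02, -1.72172654e-04]), 'position': array([0.13657423, 0.60913222, 0.22155668]), 'tool_rot': array([ 0.07714686,  0.70301853, -0.07865504,  0.70258572]), 'ft_force': array([ 0.51534714, -0.86308777,  0.93499268]), 'moment': array([-0.01866136,  0.00813642,  0.0243869 ]), 'grip_width': 0.08724080221311563}
scene {'camera_matrix': array([[375.21675909,   0.        , 254.41170547],
       [  0.        , 375.21675909, 192.71502465],
       [  0.        ,   0.        ,   1.        ]]), 'xyz': array([1.01468073, 0.28821304, 0.94903679]), 'rotation': array([ 0.51714731,  0.80017593, -0.25919562, -0.15841332])}Traceback (most recent call last):
  File "<stdin>", line 11, in <module>
  File "h.py", line 8, in atz
    o,d=ray(c,p);return o+d*(z-o[2])/d[2]
        ~~~^^^^^
  File "h.py", line 5, in ray
    R=np.array(P["rotation"]);R=R.reshape(3,3)
                                ~~~~~~~~~^^^^^
ValueError: cannot reshape array of size 4 into shape (3,3)
```

```bash
sed -i 's/R=np.array(P\["rotation"\]);R=R.reshape(3,3)/R=Rotation.from_quat(P["rotation"]).as_matrix()/; 1a from scipy.spatial.transform import Rotation' h.py
python3 - <<'E'
from h import *
H={"dispenser":0,"paddle":.222,"lever_pivot":.155,"flap_edge":None,"roll_center":None,"tray_floor":.016,"jar":0,"can":0,"mug":0,"brush":0,"star_loaf":0}
D={}
for c in("scene","side"):
    cv2.imwrite(f"pics/{c}.png",imaging.camera(c)[:,:,::-1])
    for n,z in H.items():
        for r in imaging.tip_of(c,n)[:2]:
            D.setdefault((n,c),r["pixel"])
            print(c,n,np.round(r["pixel"]),round(r["confidence"],2),None if z is None else atz(c,r["pixel"],z).round(3))
for n in H:
    if (n,"scene") in D and (n,"side") in D: x,e=tri(ray("scene",D[n,"scene"]),ray("side",D[n,"side"]));print(n,x.round(3),np.round(e,4))
print(get_obs()["time"])
cv2.imwrite("pics/both.png",cv2.resize(np.vstack([cv2.imread("pics/scene.png"),cv2.imread("pics/side.png")]),(400,600)))
E
```

```text
scene dispenser [300. 255.] 0.74 [0.549 0.2   0.   ]
scene dispenser [255. 200.] 0.38 [0.433 0.011 0.   ]
scene paddle [188. 188.] 0.87 [ 0.601 -0.088  0.222]
scene lever_pivot [285. 222.] 0.91 [0.557 0.15  0.155]
scene lever_pivot [366. 225.] 0.26 [0.484 0.331 0.155]
scene flap_edge [309. 289.] 0.8 None
scene roll_center [341. 288.] 0.62 None
scene roll_center [341. 187.] 0.53 None
scene tray_floor [252. 286.] 0.59 [0.69  0.119 0.016]
scene jar [257. 203.] 0.62 [ 0.439  0.018 -0.   ]
scene mug [364. 222.] 0.94 [0.373 0.334 0.   ]
scene brush [149. 260.] 0.63 [ 0.734 -0.175  0.   ]
scene star_loaf [161. 200.] 0.61 [ 0.548 -0.256 -0.   ]
side dispenser [246. 278.] 0.91 [0.547 0.208 0.   ]
side paddle [234. 142.] 0.74 [ 0.605 -0.074  0.222]
side lever_pivot [243. 216.] 0.71 [0.556 0.152 0.155]
side flap_edge [191. 269.] 0.78 None
side roll_center [358. 288.] 0.85 None
side roll_center [193. 283.] 0.67 None
side tray_floor [197. 246.] 0.81 [0.688 0.122 0.016]
side tray_floor [300. 269.] 0.55 [0.415 0.182 0.016]
side jar [292. 227.] 0.63 [0.438 0.011 0.   ]
side can [302. 271.] 0.57 [0.409 0.172 0.   ]
side mug [316. 329.] 0.79 [0.378 0.341 0.   ]
side brush [200. 187.] 0.81 [ 0.735 -0.159  0.   ]
side star_loaf [256. 175.] 0.76 [ 0.563 -0.241  0.   ]
dispenser [ 0.547  0.2   -0.009] [0.0015 0.0015]
paddle [ 0.603 -0.086  0.218] [0.0043 0.0043]
lever_pivot [0.556 0.15  0.154] [0.0003 0.0003]
flap_edge [0.665 0.258 0.081] [0.0016 0.0016]
roll_center [ 0.423  0.299 -0.005] [0.1561 0.1561]
tray_floor [0.689 0.118 0.012] [0. 0.]
jar [0.44  0.018 0.005] [0.002 0.002]
mug [ 0.375  0.336 -0.003] [0.0038 0.0038]
brush [ 0.736 -0.175 -0.008] [0.0049 0.0049]
star_loaf [ 0.558 -0.247  0.003] [0.0083 0.0083]
1.35
```

View pics/scene.png

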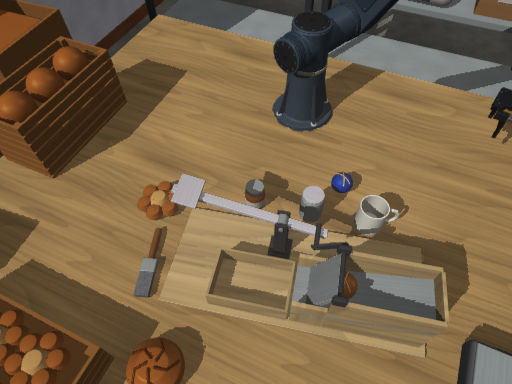

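View pics/side.png

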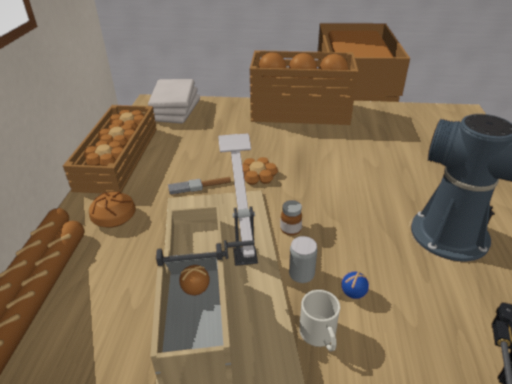

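Both pictures agree with the networks. In the scene view, the paddle is at (188,188), the pivot at (285,222) and the tray at (252,286), and the roll is behind the flap. The blue ball at (342,183) is the decoy. Triangulated heights match the given ones. Next I fit the yaw and work out the moves.

Run:
```python
from h import *
from scipy.optimize import least_squares
# dispenser-frame model; pivot y unknown
m={"dispenser":([0,0],[.548,.203]),"tray":([.125,-.112],[.689,.120]),"piv":([0,None],[.556,.151]),"pad":([0,None],[.602,-.082])}
def f(p):
    c,s=np.cos(p[2]),np.sin(p[2]);r=[]
    for k,(l,w) in m.items():
        y=l[1] if l[1] is not None else (p[3] if k=="piv" else p[3]-.231)
        r+=[p[0]+c*l[0]-s*y-w[0],p[1]+s*l[0]+c*y-w[1]]
    return r
s=least_squares(f,[.55,.2,.2,-.05]);p=s.x;print(p.round(4),np.degrees(p[2]),np.round(s.fun,4))
R=Rotation.from_euler('z',p[2]).as_matrix();O=np.r_[p[:2],0]
P=O+R@[0,p[3]-.231,.222];print("paddle",P.round(4),"pivot",(O+R@[0,p[3],.155]).round(4))
o=get_obs();T=Rotation.from_quat(o["tool_rot"]).as_matrix();print(T.round(3))
for sg in(1,-1):
    y=sg*R[:,0];x=np.array([0,0,-1.]);G=np.c_[x,y,np.cross(x,y)]
    print(sg,np.degrees(Rotation.from_matrix(T.T@G).as_rotvec()).round(1))
    d=P+[0,0,.13]-o["position"];print(" tool shift first-frame",(T.T@d*1000).round(), "in final frame",(G.T@d*1000).round())
```

```text
[ 0.546   0.2043  0.194  -0.0575] 11.116413394470513 [-0.002   0.0013  0.0013 -0.0015  0.0011 -0.0031 -0.0004  0.0032]
paddle [ 0.6016 -0.0788  0.222 ] pivot [0.5571 0.1479 0.155 ]
[[-0.     0.219  0.976]
 [-0.     0.976 -0.219]
 [-1.    -0.     0.   ]]
1 [66.2  0.   0. ]
 tool shift first-frame [-129. -570.  604.] in final frame [-129.  323.  765.]
-1 [-113.8   -0.     0. ]
 tool shift first-frame [-129. -570.  604.] in final frame [-129. -323. -765.]
```

```bash
python3 -m inch '[[0,[-20,0,0],[9.5,0,0]],[0,[-20,0,0],[9.5,0,0]],[0,[-20,0,0],[9.5,0,0]],[0,[-20,0,0],[9.5,0,0]],[0,[-20,0,0],[9.5,0,0]],[0,[-20,0,0],[9.5,0,0]],[0,[-20,0,0],[9.5,0,0]],[0,[0,0,0],[0,0,0]]]'
cat > w.py <<'E'
from h import *
import sys
T0=np.array([float(a) for a in sys.argv[1:4]])
R=Rotation.from_euler('z',.194).as_matrix();y=R[:,0];x=np.array([0,0,-1.]);G=np.c_[x,y,np.cross(x,y)]
o=get_obs();T=Rotation.from_quat(o["tool_rot"]).as_matrix()
print(o["time"],o["position"].round(4),o["ft_force"].round(1),o["q"].round(2),"turn",np.degrees(Rotation.from_matrix(T.T@G).as_rotvec()).round(1),"shift",(T.T@(T0-o["position"])*1000).round(1))
E
python3 w.py .6016 -.0788 .34
```

```text
time: 2.35
position: [0.1366, 0.6092, 0.366]
tool_rot: [0.46, 0.536, -0.461, 0.537]
ft_force: [-0.3, 1.1, -1.6]
grip_width: 0.0151
2.35 [0.1366 0.6092 0.366 ] [-0.3  1.1 -1.6] [1.17 0.41 1.24 0.   1.5  1.02] turn [-2.4  0.1  0.1] shift [ 27.  355.  750.7]
```

```bash
python3 -m inch '[[0,[0,26,55],[0,0,0]],[0,[0,26,55],[0,0,0]],[0,[0,26,55],[0,0,0]],[0,[0,26,55],[0,0,0]],[0,[0,26,55],[0,0,0]],[0,[0,26,55],[0,0,0]],[0,[0,26,55],[0,0,0]],[0,[0,26,55],[0,0,0]],[0,[0,26,55],[0,0,0]],[0,[0,26,55],[0,0,0]],[0,[0,0,0],[0,0,0]]]'; python3 w.py .6016 -.0788 .3
```

```text
time: 3.72
position: [0.4913, 0.0945, 0.3548]
tool_rot: [0.445, 0.547, -0.455, 0.544]
ft_force: [-0.5, -0.2, 0.3]
grip_width: 0.0004
3.725 [0.4913 0.0945 0.3548] [-0.5 -0.2  0.3] [-0.03  0.22  1.54 -0.01  1.39 -0.22] turn [-0.2  0.3  0.7] shift [ 54.9  76.1 190.8]
```

```bash
python3 -m inch '[[0,[12,19,48],[0,0,0]],[0,[12,19,48],[0,0,0]],[0,[12,19,48],[0,0,0]],[0,[12,19,47],[0,0,0]],[0,[0,0,0],[0,0,0]],[0,[0,0,0],[0,0,0]]]'; python3 w.py .6016 -.0788 .26
python3 - <<'E'
from h import *
v=[]
for c in("scene","side"):
    im=imaging.camera(c)[:,:,::-1].copy()
    px=[(round(r["confidence"],2),np.round(r["pixel"])) for r in imaging.tip_of(c,"paddle")];print(c,px)
    v.append(cv2.resize(im[110:250,130:330] if c=="scene" else im[60:200,140:340],(600,420)))
cv2.imwrite("pics/n1.png",cv2.resize(np.vstack(v),(428,600)))
E
```

```text
time: 4.47
position: [0.5998, -0.0755, 0.2992]
tool_rot: [0.44, 0.556, -0.45, 0.543]
ft_force: [0.2, 0.9, 0.4]
grip_width: 0.0005
4.475 [ 0.5998 -0.0755  0.2992] [0.2 0.9 0.4] [-0.31  0.43  1.37 -0.01  1.36 -0.51] turn [ 0.9 -0.3  1.3] shift [39.1  2.   3.8]
scene [(0.62, array([187., 188.]))]
side [(0.83, array([236., 142.]))]
```

View pics/n1.png

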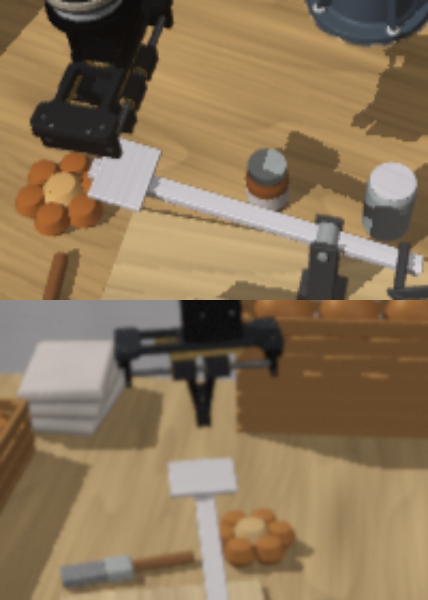

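The fingertips hang right above the paddle, slightly on its pivot side. I'll lower them to contact.

```bash
python3 -m inch '[[0,[20,1,2],[0,0,1]],[0,[20,1,2],[0,0,0]],[0,[18,0,0],[0,0,0]],[0,[10,0,0],[0,0,0]],[0,[0,0,0],[0,0,0]]]'; python3 w.py .6016 -.0788 .222
```

```text
time: 5.3
position: [0.6027, -0.0744, 0.235]
tool_rot: [0.444, 0.55, -0.442, 0.552]
ft_force: [-0.4, 0.6, -0.4]
grip_width: 0.0003
5.3 [ 0.6027 -0.0744  0.235 ] [-0.4  0.6 -0.4] [-0.31  0.49  1.47  0.    1.18 -0.53] turn [ 1.3 -0.  -0.2] shift [13.  -2.1  4. ]
```

```bash
python3 -m inch '[[0,[8,0,3],[0,0,0]],[0,[8,0,2],[0,0,0]],[0,[8,0,1],[0,0,0]],[0,[8,0,1],[0,0,0]],[0,[8,0,1],[0,0,0]]]'; python3 w.py .604 -.088 .155
```

```text
time: 5.92
position: [0.6061, -0.0842, 0.1992]
tool_rot: [0.444, 0.548, -0.441, 0.555]
ft_force: [-2.2, 0.7, 4.6]
grip_width: 0.0007
5.925 [ 0.6061 -0.0842  0.1992] [-2.2  0.7  4.6] [-0.32  0.53  1.5  -0.    1.1  -0.54] turn [ 1.4  0.3 -0.5] shift [44.2 -3.2  3. ]
```

```bash
python3 -m inch '[[0,[12,0,1],[0,0,0]],[0,[12,0,1],[0,0,0]],[0,[12,0,0],[0,0,0]],[0,[12,0,0],[0,0,0]],[0,[12,-1,-1],[0,0,0]],[0,[12,-1,-2],[0,0,0]],[0,[12,-1,-2],[0,0,0]]]'; python3 w.py .5997 -.069 .066
```

```text
time: 6.8
position: [0.6059, -0.0841, 0.1122]
tool_rot: [0.445, 0.545, -0.441, 0.557]
ft_force: [0.5, 1.1, 6.4]
grip_width: 0.0006
6.8 [ 0.6059 -0.0841  0.1122] [0.5 1.1 6.4] [-0.32  0.64  1.57 -0.    0.91 -0.54] turn [ 1.3  0.5 -0.8] shift [ 46.   -3.5 -16.5]
```

```bash
python3 -m inch '[[0,[11,-1,-3],[0,0,0]],[0,[11,-1,-4],[0,0,0]],[0,[11,-1,-4],[0,0,0]],[0,[9,0,-3],[0,0,0]],[0,[0,0,0],[0,0,0]],[0,[0,0,0],[0,0,0]]]'; python3 w.py .5997 -.069 .066
python3 - <<'E'
from h import *
v=[imaging.camera(c)[100:330,110:460,::-1] for c in("scene","side")]
for c in("scene","side"): print([(r["confidence"],r["pixel"]) for r in imaging.tip_of(c,"roll_center")])
cv2.imwrite("pics/n2.png",cv2.resize(np.vstack(v),(456,600)))
E
```

```text
time: 7.55
position: [0.6037, -0.0728, 0.0729]
tool_rot: [0.444, 0.542, -0.44, 0.561]
ft_force: [-0.9, -1.3, 5.0]
grip_width: 0.0007
7.55 [ 0.6037 -0.0728  0.0729] [-0.9 -1.3  5. ] [-0.3   0.69  1.61 -0.01  0.81 -0.52] turn [ 1.5  1.  -1.2] shift [ 6.7 -3.2 -4.7]
[(0.59, [228.9, 277.2]), (0.59, [341.2, 183.1]), (0.28, [251.0, 283.4])]
[(0.88, [355.6, 286.5]), (0.63, [195.3, 222.5])]
```

View pics/n2.png

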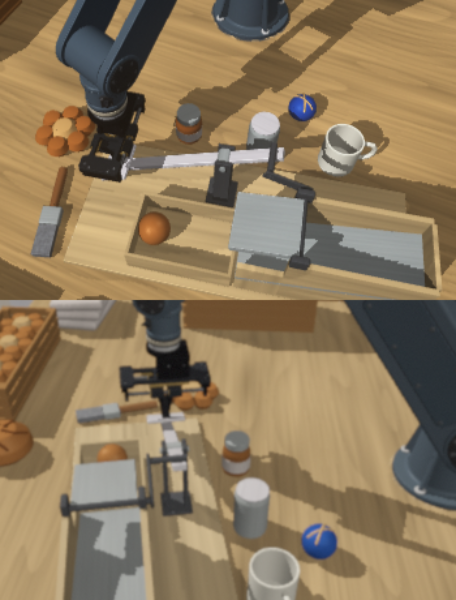

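The flap is up and the roll is already in the tray, at scene pixel (229,277). I'll hold for a second so it settles, then check where it is.

```bash
python3 -m inch '[[0,[0,0,0],[0,0,0]],[0,[0,0,0],[0,0,0]],[0,[0,0,0],[0,0,0]],[0,[0,0,0],[0,0,0]],[0,[0,0,0],[0,0,0]],[0,[0,0,0],[0,0,0]],[0,[0,0,0],[0,0,0]],[0,[0,0,0],[0,0,0]]]'
cat > roll.py <<'E'
from h import *
R=Rotation.from_euler('z',.194).as_matrix();O=np.array([.546,.2043,0])
for c in("scene","side"):
    imaging.camera(c)
    for r in imaging.tip_of(c,"roll_center"): print(c,round(r["confidence"],2),"rel tray",(R.T@(atz(c,r["pixel"],.048)-O)-[.125,-.112,.016]).round(3))
E
python3 roll.py; python3 w.py .5997 -.069 .066
```

```text
time: 8.75
position: [0.6037, -0.0728, 0.0727]
tool_rot: [0.443, 0.542, -0.44, 0.563]
ft_force: [-0.4, -1.5, 6.5]
grip_width: 0.0003
scene 0.91 rel tray [-0.361  0.188  0.032]
scene 0.62 rel tray [ 0.002 -0.064  0.032]
side 0.66 rel tray [ 0.007 -0.043  0.032]
side 0.64 rel tray [-0.365  0.207  0.032]
8.95 [ 0.6036 -0.0728  0.0727] [-0.4 -0.7  6. ] [-0.3   0.69  1.62 -0.01  0.8  -0.52] turn [ 1.6  1.1 -1.3] shift [ 6.5 -3.2 -4.7]
```

The roll lies in the tray. Now a slow release.

```bash
python3 -m inch '[[0,[-6,0,2],[0,0,0]],[0,[-8,0,3],[0,0,0]],[0,[-8,0,3],[0,0,0]],[0,[-8,0,2],[0,0,0]],[0,[-8,0,2],[0,0,0]],[0,[-8,0,1],[0,0,0]],[0,[-8,0,1],[0,0,0]],[0,[-8,0,0],[0,0,0]],[0,[-8,0,0],[0,0,0]],[0,[-8,0,0],[0,0,0]],[0,[-8,0,0],[0,0,0]],[0,[-8,0,0],[0,0,0]]]'; python3 w.py .6016 -.0788 .222
```

```text
time: 10.45
position: [0.6058, -0.0864, 0.1729]
tool_rot: [0.444, 0.54, -0.439, 0.564]
ft_force: [1.5, -0.3, 2.2]
grip_width: 0.0003
10.45 [ 0.6058 -0.0864  0.1729] [ 1.5 -0.3  2.2] [-0.32  0.56  1.54 -0.01  1.01 -0.54] turn [ 1.6  1.3 -1.6] shift [-49.3  -1.1  -7.3]
```

```bash
python3 -m inch '[[0,[-7,0,0],[0,0,0]],[0,[-7,0,0],[0,0,0]],[0,[-7,0,-1],[0,0,0]],[0,[-6,0,-1],[0,0,0]],[0,[-5,0,-1],[0,0,0]],[0,[-5,0,-1],[0,0,0]],[0,[-5,0,-1],[0,0,0]],[0,[-5,0,-1],[0,0,0]],[0,[-5,0,0],[0,0,0]],[0,[-5,0,0],[0,0,0]],[0,[-5,0,0],[0,0,0]]]'; python3 w.py .6016 -.0788 .222
```

```text
time: 11.82
position: [0.5991, -0.0771, 0.2367]
tool_rot: [0.443, 0.544, -0.44, 0.561]
ft_force: [-1.1, -0.4, -0.0]
grip_width: 0.0004
11.825 [ 0.5991 -0.0771  0.2367] [-1.1 -0.4 -0. ] [-0.31  0.47  1.49 -0.    1.15 -0.53] turn [ 1.6  0.9 -1.1] shift [14.7  1.8  2. ]
```

Contact is free at 0.237 m. I'll rise clear and check.

```bash
python3 -m inch '[[0,[-20,0,0],[0,0,0]],[0,[-30,0,0],[0,0,0]],[0,[-30,0,0],[0,0,0]],[0,[-20,0,0],[0,0,0]],[0,[0,0,0],[0,0,0]],[0,[0,0,0],[0,0,0]],[0,[0,0,0],[0,0,0]],[0,[0,0,0],[0,0,0]]]'; python3 roll.py
python3 - <<'E'
from h import *
v=[imaging.camera(c)[100:330,110:460,::-1] for c in("scene","side")]
D={}
for n in("paddle","flap_edge","jar","can","mug","brush","star_loaf"):
  for c in("scene","side"): 
    r=imaging.tip_of(c,n); print(n,c,[np.round(a["pixel"]) for a in r[:1]])
    if r: D[n,c]=ray(c,r[0]["pixel"])
  if (n,"scene") in D and (n,"side") in D: print(n,tri(D[n,"scene"],D[n,"side"])[0].round(3))
cv2.imwrite("pics/n3.png",cv2.resize(np.vstack(v),(456,600)))
E
```

```text
time: 12.82
position: [0.5943, -0.0756, 0.3365]
tool_rot: [0.442, 0.546, -0.441, 0.558]
ft_force: [0.0, 0.0, -0.1]
grip_width: 0.0003
scene 0.82 rel tray [-0.002 -0.064  0.032]
scene 0.8 rel tray [-0.359  0.193  0.032]
side 0.83 rel tray [-0.373  0.211  0.032]
paddle scene [array([187., 190.])]
paddle side [array([233., 141.])]
paddle [ 0.608 -0.087  0.219]
flap_edge scene [array([310., 287.])]
flap_edge side [array([193., 272.])]
flap_edge [0.659 0.262 0.077]
jar scene [array([255., 200.])]
jar side [array([292., 230.])]
jar [ 0.434  0.011 -0.004]
can scene [array([310., 211.])]
can side [array([304., 271.])]
can [0.405 0.178 0.004]
mug scene [array([366., 220.])]
mug side [array([315., 330.])]
mug [0.374 0.34  0.002]
brush scene [array([151., 259.])]
brush side [array([198., 184.])]
brush [ 0.738 -0.16   0.017]
star_loaf scene [array([160., 200.])]
star_loaf side [array([256., 176.])]
star_loaf [ 0.557 -0.253 -0.006]
```

View pics/n3.png

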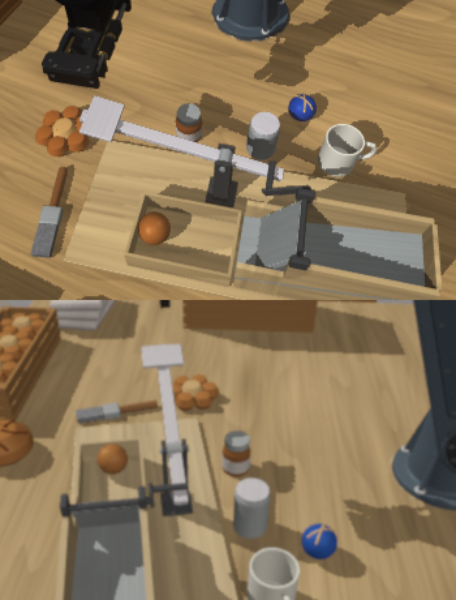

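The flap is shut, the lever is back at rest, the roll is in the tray, the bystanders are where they were, and the arm is clear.

```bash
python3 -c "
from rig import robot; print(robot.hand_in())"
```

```text
the job is handed in; nothing more can be done
None
```

I pressed the paddle down with the closed fingertips until they were 73 mm above the table, using about 5 to 6 N. The roll ran into the tray. I then let the lever up at about 40 to 60 mm/s, moved about 110 mm above the paddle, and handed in at about 14 s by the robot's clock.

**Last checks:**
- **Lever and flap:** both measure within about 6 mm of where they started, so I take the lever as at rest and the flap as shut. I had no direct reading of either joint angle or of the flap's closing speed.
- **Roll:** it lies in the tray, about 64 mm from the tray's centre towards the paddle end, and did not move between scene-camera checks. In the last check the side-camera network reported only the blue look-alike, but the roll shows in the tray in both pictures. The two cameras differed by about 20 mm on its position in the earlier check; both readings are inside the tray.
- **Bystanders:** jar, mug and star loaf are within about 10 mm of their first positions, and the can within about 8 mm of its first single-camera fix. The brush measured 15 mm off along the table and 25 mm off in height. The height difference is network scatter, because its pixels moved only 2 to 4 pixels.
- **Contact:** force on the tool was about zero at the end.

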